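Cull the bad kiln posts, then hold the blow-off air lever at its third notch

TASK

Get this batch of kiln posts ready and blow it clean: take the two bad posts (the one that is too short and the one with its top broken away) off the rack and leave them in the scrap tub, with the three sound posts still standing where they are. Then press the spring-loaded air lever down by its crossbar past the first two notches to the third, short of the bottom stop, and finish while still holding it there with the fingers on the lever; it springs back if let go. Do not disturb the bowl, the jar or the wooden rib.

Things in the scene. Friction and masses are not known exactly. Their poses are not given: they have to be found in the camera images.
- rack: Fixed grey blow-off board, 200 (x) x 270 (y) x 12 mm, on the bench to the robot's left; origin at the centre of its underside, z up. Five cream kiln posts stand on its top, in a nearer row of three and a farther row of two, about 85 mm apart. A 16 mm copper pipe with brass nozzles runs along y 118 mm beyond the origin (+x side), its top 48 mm above the bench.
- post_a: Sound cream ceramic kiln post, square, 32 x 32 x 60 mm tall, 0.12 kg, standing. Origin at the centre of its underside, z up along the post, x and y square to its faces.
- post_b: Sound kiln post, the same as post_a.
- post_c: Sound kiln post, the same as post_a.
- post_short: Bad kiln post: whole but too short, 32 x 32 x 38 mm tall, about 0.075 kg. Origin at the centre of its underside, z up, x and y square to its faces.
- post_chipped: Bad kiln post: 32 x 32 mm, 60 mm tall, about 0.095 kg, with the +y half of its top broken away: full square section up to 36 mm, above that only a tongue 14 mm thick on the -y side (y -16 to -2 mm, full 32 mm in x) and a slanting break. Its +x and -x faces stay flat, 32 mm apart, from the bottom to the top of the tongue. Origin at the centre of its underside, z up.
- tub: Fixed open grey scrap tub, 150 x 150 mm outside, 50 mm high, walls and floor 5 mm thick, in front of the robot a little to its right. Origin at the centre of its underside, z up.
- valve: Fixed stand of the air valve, at the robot's right: base plate 130 x 110 x 12 mm, aluminium block and cheeks up to 145 mm. Origin on the bench directly below the lever's pivot, z up. The pivot axis is parallel to this body's y and 130 mm above the origin. The lever points towards this body's -x. A steel quadrant each side of the lever carries three brass studs, on the lever's centre line when it is in notch 1, 2 and 3, and a dark stud past them at the bottom stop.
- crossbar (a point): Black crossbar at the free end of the lever, a round bar of 22 mm diameter and 70 mm long along its own y, 0.11 m from the pivot. The point is its centre, its own y as that of valve. It starts about 178 mm above the bench, is 91 mm up in the third notch and 65 mm up at the bottom stop.
- air_lever: The whole spring-loaded lever: a steel bar 16 mm wide and 8 mm thick from the pivot to the crossbar at its free end. Origin on the pivot axis; its own -x points along the lever to the crossbar, y along the pivot axis.
- lever (a joint): Lever angle in rad: 0 at rest, when the lever rises 0.45 rad above level towards its free end; grows as it is pressed down (elevation of the lever = 0.45 - value). Notches at 0.27, 0.54 and 0.81, bottom stop at 1.08. The return spring pushes the crossbar up with about 4 to 8 N, the notches make that rise and fall by about 2.5 N, and let go from anywhere it returns to 0.
- bowl: Bystander: loose blue ceramic bowl, 120 mm across, 65 mm high; origin at the centre of its underside.
- jar: Bystander: loose white jar with lid, 64 mm across, 90 mm high; origin at the centre of its underside.
- rib: Bystander: loose flat wooden rib, 100 x 45 x 8 mm, lying on the bench; origin at the centre of its underside.
Mind the look-alikes: they are no part of the job. What is shaped like the post_c but orange is not meant.

How it is judged:
By the outcome, as a careful person would: the job done as asked, in the order asked, and still so for the second after the job is handed in, while the arm keeps its last pose, push and grip.
It also fails if it takes over 64 s, if anything falls off the work surface, if the arm or the gripper's body presses on something with over 40 N, if the wrist force passes 120 N, or if a joint passes its speed limit or range.

ROBOT

A 6-joint arm with a two-finger parallel gripper is mounted at the origin on the work surface. World frame = base frame: x ahead of the robot, y to its left, z up, the work surface at z = 0. Lengths are in m, angles in rad, forces in N, time in s.
With the tool pointing down it reaches from about 0.325 to 0.9 m from the base axis. Payload 6.1 kg.
Tool frame: the origin (TCP) lies midway between the tips of the shut fingers; the grasp point (between the pads) lies 19 mm behind it; z points along the fingers, y is the line along which they close (so a half turn about z gives the same grasp; the last joint's range is limited). The gripper opens to 85 mm and grips with 20 to 120 N. Pads are 22 mm wide; open, the fingers measure 114 mm over their backs; the gripper's body (76 mm by 85 mm) begins 54 mm behind the grasp point. The pads swing forward as they close: fully open they stand 13 mm farther back than shut.
Start: joints at [-1.356, 0.22, 1.526, -0, 1.395, -0.126], TCP at [0.209, -0.589, 0.231] pointing down, gripper open.
Joint ranges: [-2.98, 2.98], [-0.91, 2.08], [0.09, 2.57], [-1.24, 4.39], [0.2, 2.65], [-2.68, 2.68]. Speed limits (rad/s): [2.57, 2.57, 3.01, 3.14, 3.14, 3.14].

INTERFACE

Orientations are given as [roll, pitch, yaw] about the fixed x, y, z axes, in that order (R = Rz(yaw) Ry(pitch) Rx(roll)).
In Python, from plant import movep, move_l, set_joints, gripper_to, hold, inverse_kinematics, observe, get_image, get_calibration, Unreachable, job_done gives the robot as it stands. Calls block until the motion is done:
- movep(position, orientation): joint-space move of the TCP to a pose.
- move_l(position, feed=0.15, rotation=None, max_force=None): straight line of the TCP; rotation=None keeps the orientation; feed is the mean speed in m/s. With max_force (N) it stops when the force on the tool has changed by that much, and returns True; else False.
- set_joints(angles): joint-space move.
- gripper_to(opening, f_grip=None): finger opening in m; f_grip is the grip in N (None keeps the last); returns when the fingers have stopped.
- hold(seconds).
- inverse_kinematics(position, orientation): joint angles nearest the present ones, or None.
- observe(): the state.
- get_image(name): name is "scene" or "top" or "wrist"; returns (picture, depth): 420x560x3 uint8, red, green, blue; 420x560 float32, m along the optical axis (not along the pixel's ray), 0 where there is no reading.
- get_calibration(name): a dict with "intrinsics" (3x3 intrinsics, pixels), "world_from_camera" (4x4, takes a point from camera to world coordinates). Camera axes: x right, y down, z forward; pixel columns grow to the right and rows downward; lengths in m; the calibration is good to about 2 mm. A picture is of the moment at which its call begins: read the wrist's pose just before it. get_calibration takes no time and is no camera call; for the wrist camera it gives the pose at the moment of the call.
A pose or a line that the arm cannot do raises Unreachable and nothing moves.
- job_done(): hands the job in; it is judged then, once.
The state is a dict: "time_s": time; "q": joint angles; "joint_velocities": joint speeds; "joint_torque": joint torques, N m; "eef_pos": TCP position; "tcp_rot": TCP orientation; "ft_force": force on the tool from outside, world axes, zero at the start; "torque": the same for the moment, N m; "opening": finger opening in m; "grasp_force": force on a finger pad.
Only numpy, scipy, OpenCV 4.12 (cv2) and the standard library are available. Lean on these libraries where they do the work, as an engineer would, in place of code of your own. Each camera call takes 0.05 s, during which the arm holds its last target. There are 200 camera calls.

## Working session

There is one attempt and no reset: what is moved stays moved. The work goes in short steps, each a Python script; the robot and the scene stay as the last script left them, time stands still between calls to the robot, and variables do not carry over. Pictures are saved under pics/ and viewed, at most 10 in all, crops included, and the job is handed in when it is done.

```bash
ls; mkdir -p pics
python3 - <<'E'
from plant import *
import cv2,numpy as np
for n in("scene","top"):
    p,d=get_image(n); cv2.imwrite(f"pics/{n}0.png",cv2.cvtColor(p,cv2.COLOR_RGB2BGR)); np.savez(f"pics/{n}0.npz",p=p,d=d,**get_calibration(n))
print(get_calibration("top"),observe()["time_s"])
E
```

```text
pics
{'intrinsics': array([[427.0746526 ,   0.        , 281.45887799],
       [  0.        , 427.0746526 , 206.66665527],
       [  0.        ,   0.        ,   1.        ]]), 'world_from_camera': array([[-0.00978736, -0.99373475,  0.11133484,  0.37825881],
       [-0.99991601,  0.00878017, -0.00953324,  0.04399662],
       [ 0.00849597, -0.1114188 , -0.99373722,  1.18415694],
       [ 0.        ,  0.        ,  0.        ,  1.        ]])} 0.1
```

View pics/scene0.png

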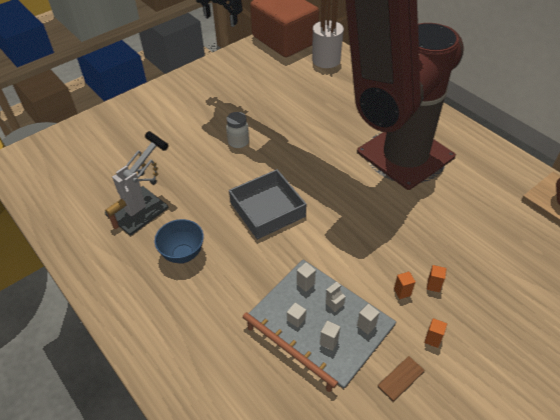

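View pics/top0.png

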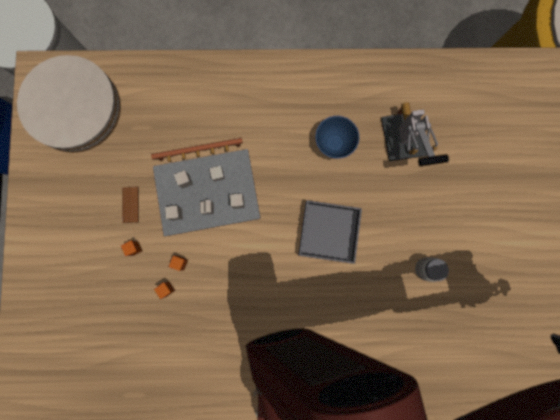

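The cream posts in the top view are at (181,178), (216,173), (172,212), (206,207) and (236,200). The post at (206,207) looks chipped, and (216,173) should be the short one (scene 297,315). The orange blocks off the rack are look-alikes and don't count. I'll check heights from depth and an enlarged crop.

```bash
cat > h.py <<'E'
import numpy as np,cv2
def cloud(f):
    z=np.load(f); d=z['d']; K=z['intrinsics']; T=z['world_from_camera']
    v,u=np.mgrid[:d.shape[0],:d.shape[1]]
    P=np.stack([(u-K[0,2])/K[0,0]*d,(v-K[1,2])/K[1,1]*d,d],-1)@T[:3,:3].T+T[:3,3]
    P[d==0]=np.nan
    return z['p'],P
E
python3 - <<'E'
from h import *
p,P=cloud("pics/top0.npz")
def rep(m,name):
    n,l=cv2.connectedComponents(m.astype(np.uint8),connectivity=4)
    for i in range(1,n):
        s=l==i
        if s.sum()<15: continue
        q=P[s]; r=cv2.minAreaRect((q[:,:2]*1000).astype(np.float32))
        v,u=np.argwhere(s).mean(0)
        print(name,(int(u),int(v)),s.sum(),'zmed %.3f max %.3f'%(np.median(q[:,2]),q[:,2].max()),np.round(r[0]),np.round(r[1]),round(r[2],1))
Z=P[...,2]; reg=np.zeros(Z.shape,bool); reg[40:285,110:520]=1
rep(reg&(Z>.03),'hi'); 
m=np.zeros_like(reg); m[140:240,145:265]=1
rep(m&(Z>.006)&(Z<.03),'rack')
m=np.zeros_like(reg); m[180:240,110:145]=1
rep(m&(Z>.004),'rib')
def crop(img,a,b,c,d,s):return cv2.resize(img[a:b,c:d],None,fx=s,fy=s,interpolation=cv2.INTER_CUBIC)
p2=np.load("pics/scene0.npz")['p']
A=crop(p2,250,400,240,400,4)[:,:,::-1]
B=crop(p2,120,240,90,190,4)[:,:,::-1]
cv2.imwrite("pics/crop0.png",A)
B=crop(p,90,180,370,460,5)[:,:,::-1]; cv2.imwrite("pics/crop1.png",B)
E
```

```text
hi (112, 102) 224 zmed 0.049 max 0.064 [802. 497.] [128.  18.] 1.0
hi (419, 135) 1419 zmed 0.141 max 0.192 [ 689. -318.] [199.  70.] 8.2
hi (339, 132) 675 zmed 0.053 max 0.071 [ 693. -118.] [117. 118.] 11.5
hi (196, 148) 635 zmed 0.045 max 0.054 [663. 261.] [ 31. 250.] 9.9
hi (216, 172) 156 zmed 0.049 max 0.053 [601. 209.] [32. 32.] 12.8
hi (182, 178) 206 zmed 0.070 max 0.078 [583. 298.] [33. 32.] 20.6
hi (236, 200) 179 zmed 0.071 max 0.077 [523. 152.] [32. 32.] 4.1
hi (206, 206) 172 zmed 0.056 max 0.076 [507. 235.] [32. 32.] 0.5
hi (332, 229) 538 zmed 0.049 max 0.055 [439. -96.] [150. 150.] 81.2
hi (172, 212) 205 zmed 0.071 max 0.078 [492. 321.] [32. 32.] 6.2
hi (129, 247) 202 zmed 0.059 max 0.064 [400. 435.] [33. 33.] 26.8
hi (177, 262) 184 zmed 0.059 max 0.066 [360. 309.] [32. 32.] 67.3
hi (432, 269) 619 zmed 0.088 max 0.096 [ 337. -359.] [61. 60.] 26.1
hi (164, 283) 20 zmed 0.056 max 0.062 [307. 343.] [15.  6.] 83.5
rack (206, 191) 5977 zmed 0.012 max 0.030 [554. 243.] [201. 272.] 10.1
rib (130, 204) 572 zmed 0.008 max 0.014 [520. 453.] [98. 50.] 0.5
```

View pics/crop0.png

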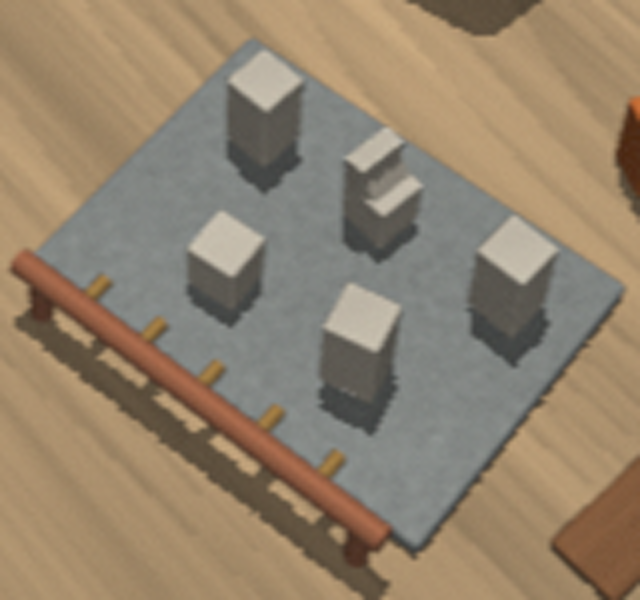

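View pics/crop1.png

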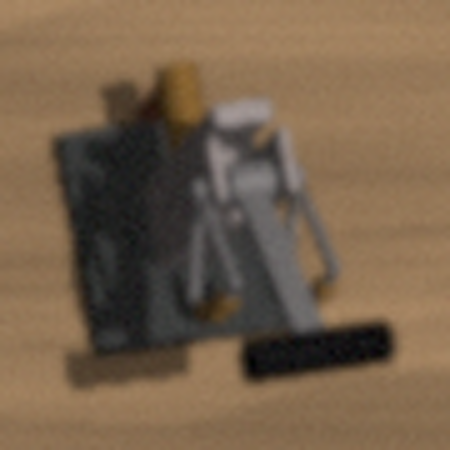

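The enlarged crop confirms it. The chipped post is the middle of the near row, at world (507,235) mm. The short one is on the far row towards the robot's right, at (601,209) mm with its top at 50 mm. The other three cream posts measure full height. In the second crop the crossbar is black with its centre at top-view pixel (434,160). I'll start with the chipped post.

```bash
cat >> h.py <<'E'
from plant import *
def best(pos,yaw):
    "reachable yaw (mod half turn) with the least last-joint travel"
    c=[((np.pi,0,y),q) for y in (yaw-np.pi,yaw,yaw+np.pi) if (q:=inverse_kinematics(pos,(np.pi,0,y))) is not None]
    c=sorted(c,key=lambda a:abs(a[1][5])); return list(c[0][0])
def say(t):
    o=observe(); print(t,round(o["time_s"],1),np.round(o["eef_pos"],3),'open',round(o["opening"],4),'F',np.round(o["ft_force"],1),'g',np.round(o["grasp_force"],1))
TUB=np.array([.439,-.096]); TY=np.radians(-8.8); TX=np.array([np.cos(TY),np.sin(TY)])
def fetch(xy,yaw,ztcp,off):
    gripper_to(.06,30)
    up=[*xy,.19]; o=best(up,yaw); movep(up,o); say('above')
    move_l([*xy,ztcp],feed=.12,max_force=15); say('down')
    gripper_to(.02,40); say('grip')
    move_l(up,feed=.15); say('lift')
def drop(ztcp,off):
    xy=TUB+off*TX; up=[*xy,.19]; o=best(up,TY)
    movep(up,o); move_l([*xy,ztcp],feed=.12,max_force=10); say('in tub')
    gripper_to(.05); move_l(up,feed=.2); say('out')
E
python3 - <<'E'
from h import *
p,P=cloud("pics/top0.npz")
s=np.zeros(p.shape[:2],bool); s[145:175,410:460]=1
s&=P[...,2]>.165; q=P[s]; r=cv2.minAreaRect((q[:,:2]*1000).astype(np.float32)); print(s.sum(),r,np.median(q[:,2]),q[:,2].max())
observe(); e=observe()["eef_pos"]; move_l([e[0],e[1],.26])
fetch((.507,.235),np.radians(90.5),.022,0)
E
```

```text
334 ((613.6094360351562, -328.82244873046875), (46.454437255859375, 69.9377670288086), 8.171940803527832) 0.18570623505518413 0.19189074970237952
above 3.9 [0.507 0.234 0.19 ] open 0.06 F [ 0.2 -0.3 -0.1] g 0.0
down 5.4 [0.508 0.235 0.023] open 0.0602 F [ 0.   0.3 -0.1] g 0.0
grip 5.8 [0.508 0.235 0.023] open 0.0311 F [0.  0.4 4.6] g 40.2
lift 7.1 [0.506 0.235 0.189] open 0.0314 F [-0.9 -0.2 -1.4] g 39.7
```

Run:
```python
from h import *
drop(.018,-.032)
fetch((.601,.209),np.radians(12.8),.017,0)
if observe()["opening"]>.025:
    drop(.013,.032)
p,d=get_image("scene"); cv2.imwrite("pics/s1.png",cv2.resize(p[100:400,80:420],None,fx=2,fy=2)[:,:,::-1])
p,d=get_image("top"); np.savez("pics/top1.npz",p=p,d=d,**get_calibration("top"))
```

```text
in tub 9.9 [ 0.408 -0.091  0.019] open 0.0316 F [-0.2 -1.4 -1. ] g 39.7
out 11.3 [ 0.407 -0.091  0.189] open 0.0501 F [ 0.2  0.4 -0.6] g 0.0
above 12.9 [0.601 0.208 0.19 ] open 0.06 F [-0.1 -0.6  0.1] g 0.0
down 14.5 [0.602 0.209 0.018] open 0.0602 F [ 0.1 -0.2  0.1] g 0.0
grip 14.8 [0.602 0.209 0.018] open 0.0317 F [-0.9  0.   3.3] g 40.8
lift 16.1 [0.6   0.209 0.188] open 0.0316 F [-0.2  0.2 -2.1] g 40.4
in tub 19.0 [ 0.471 -0.101  0.014] open 0.0315 F [ 0.3 -0.8 -0.8] g 40.2
out 20.4 [ 0.47  -0.101  0.189] open 0.0499 F [-0.7  0.6 -0.5] g 0.0
```

View pics/s1.png

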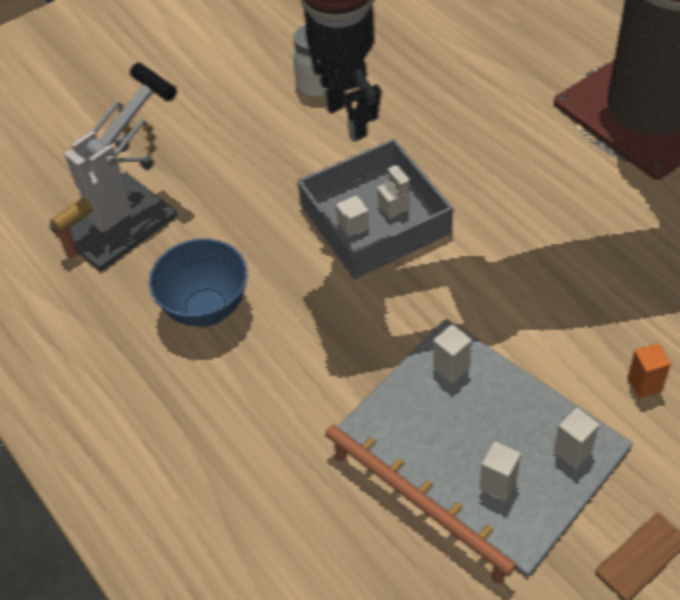

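The short post is at (352,215) and the chipped one at (395,195), both inside the tub. The three sound posts still stand on the rack, and the bowl, jar and rib haven't moved. Next is the lever: touch the crossbar, then follow its arc down.

Run:
```python
from h import *
a=np.radians(8.2); ax=np.array([np.cos(a),np.sin(a)])
piv=np.array([.6136,-.3288])+(-.0122+.11*np.cos(.45))*ax; print(piv)
tip=lambda v:[*(piv-.11*np.cos(.45-v)*ax),.141+.11*np.sin(.45-v)]
gripper_to(0,30)
s=tip(0); up=[s[0],s[1],.24]
e=observe()["eef_pos"]; move_l([e[0],e[1],.24],feed=.2)
movep(up,best(up,a)); say('above bar')
print(move_l([s[0],s[1],.17],feed=.03,max_force=2.0)); say('touch'); print(s[2])
for v in np.arange(.2,.811,.061):
    move_l(tip(v),feed=.05)
    say(f'{v:.2f}')
hold(.3); say('end'); print(tip(.81))
for n in("scene","top"):
    p,d=get_image(n); np.savez(f"pics/{n}2.npz",p=p,d=d,**get_calibration(n))
    c=p[90:260,80:310] if n=="scene" else p[80:200,360:500]
    cv2.imwrite(f"pics/{n}2.png",cv2.resize(c,None,fx=3.4,fy=3.4,interpolation=cv2.INTER_CUBIC)[:,:,::-1])
```

```text
[ 0.69956126 -0.31641279]
above bar 22.4 [ 0.601 -0.329  0.239] open 0.0002 F [-0.5  0.6  0.7] g 0.0
True
touch 24.0 [ 0.601 -0.331  0.188] open -0.0 F [-1.8  0.4  6.5] g 3.0
0.18884620875223532
0.20 24.6 [ 0.594 -0.332  0.169] open -0.0001 F [-3.1 -0.5  3.5] g 1.7
0.26 24.8 [ 0.593 -0.332  0.162] open -0.0001 F [-1.7 -1.2  6.1] g 2.5
0.32 25.1 [ 0.592 -0.333  0.156] open -0.0001 F [-3.5 -0.4  9.1] g 4.1
0.38 25.4 [ 0.591 -0.333  0.15 ] open -0.0001 F [-4.3 -1.9  8.4] g 4.0
0.44 25.7 [ 0.591 -0.333  0.142] open -0.0001 F [ 0.2 -3.3  4.1] g 2.0
0.51 26.0 [ 0.591 -0.332  0.135] open -0.0002 F [-0.4 -1.7  3.6] g 1.9
0.57 26.2 [ 0.592 -0.332  0.129] open -0.0 F [-1.2 -0.5  7.2] g 3.5
0.63 26.5 [ 0.593 -0.332  0.123] open 0.0 F [-3.  -1.3  8.2] g 4.2
0.69 26.8 [ 0.594 -0.332  0.116] open -0.0003 F [-1.  -2.   5.4] g 2.9
0.75 27.1 [ 0.596 -0.331  0.109] open 0.0003 F [-0.4 -3.   3.7] g 2.0
0.81 27.4 [ 0.598 -0.331  0.103] open 0.0001 F [-2.2 -1.7  6.3] g 3.1
end 27.7 [ 0.598 -0.331  0.103] open 0.0003 F [-1.5 -1.9  5.9] g 3.0
[np.float64(0.5976651279113201), np.float64(-0.3310962501460129), np.float64(0.10224983433974008)]
```

View pics/scene2.png

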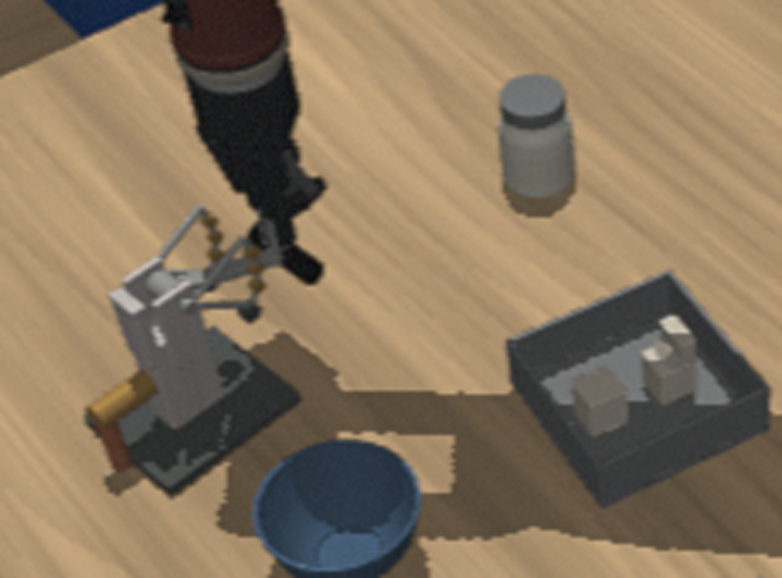

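The fingertips are on the crossbar (crop 290,262). The lever lies near the lower brass studs, above the dark stop stud at (250,311). The force dips and rises repeated twice, and the current value sits at the third notch's rising mid-point. I'll check the bar height and the bystanders by depth, then hand in.

Run:
```python
from h import *
p,P=cloud("pics/scene2.npz")
w=P[163:174,162:175]; k=(p[163:174,162:175].max(-1)<45); print('bar end top z',np.round(np.nanpercentile(w[k][:,2],[10,50,95]),3), k.sum())
_,A=cloud("pics/top0.npz"); _,B=cloud("pics/top2.npz")
for n,(u,v) in dict(pa=(182,178),pb=(236,200),pc=(172,212),bowl=(339,132),jar=(432,269),rib=(130,204)).items():
    for Q in(A,B):
        s=Q[v-28:v+28,u-28:u+28].reshape(-1,3); c=np.array(Q[v,u]); 
        s=s[(s[:,2]>max(.005,c[2]-.006))&(np.abs(s[:,:2]-c[:2]).max(1)<.065)&(s[:,2]<c[2]+.06)]; print(n,len(s),np.round(s.mean(0),3))
say('')
```

```text
bar end top z [0.094 0.101 0.106] 74
pa 157 [0.581 0.295 0.071]
pa 142 [0.583 0.297 0.072]
pb 122 [0.523 0.153 0.072]
pb 148 [0.523 0.152 0.072]
pc 155 [0.492 0.321 0.072]
pc 152 [0.492 0.321 0.072]
bowl 1245 [ 0.708 -0.126  0.031]
bowl 1247 [ 0.708 -0.126  0.031]
jar 400 [ 0.337 -0.361  0.09 ]
jar 2041 [ 0.348 -0.147  0.632]
rib 488 [0.52  0.452 0.008]
rib 517 [0.52  0.452 0.008]
 27.8 [ 0.598 -0.331  0.103] open 0.0002 F [-1.5 -2.2  6. ] g 3.0
```

```bash
python3 -c "
from plant import *
print(job_done())"
```

```text
the job is handed in; nothing more can be done
None
```

The job is handed in at about 28 s: the short and chipped posts are in the scrap tub, the three sound posts are still standing in place, and the fingers are holding the air lever at the third notch; the bowl and rib measured unmoved, and the jar (hidden from the top camera at the end) looked undisturbed in the scene view.

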